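Reload a bag-clip dispenser

TASK

Load the full-length stick of bag clips upright into the channel of the dispenser: press the spring pusher back with the end of the stick, set the stick down fully on the channel floor between the front stop and the pusher and let go, then swing the hinged cover rail fully shut over it. Leave the part-used short stick, the mug and the tall tin where they stand.

Things in the scene. Friction and masses are not known exactly. Their poses are not given: they have to be found in the camera images.
- dispenser: Bag-clip dispenser on a grey base plate, fixed. Origin on the worktop, centre line; x runs along the channel to the hinge end, z up. Base x -96 to +140 mm, 70 wide, 10 thick (its top = channel floor). Aluminium channel walls 22.5 mm apart inside, 34.5 outside, tops 26 mm above the worktop, from x -82; spring housing x 76 to 138 mm, 50 mm high. A dark steel front stop crosses it (top 29.5 mm).
- follower (a joint): Black spring pusher in the channel, 12 mm thick, 19 wide, top 44.5 mm up. 0 = at rest, grows to a hard stop at 0.038 as it is pressed hingewards (2 N at rest, 6 N at the stop). Its face is then 124 mm from the inner face of the front stop (86 at rest). Both sit on one clamped carriage: the stop's inner face is at x -70 to -54 mm of the dispenser, unreported: see or feel. Loaded: about 0.034.
- cover (a joint): Aluminium cover rail, inverted U 36 mm wide, 209 mm long from its hinge axis, which lies across the channel at x +128 mm of the dispenser, 54 mm above the worktop. Radians: 0 = shut, grows as it swings up and back, 1.57 upright, at most 2.0. Stiff hinge (0.25 N m): stays where left, must be pushed right down. Clears a loaded stick by 4 mm, will not shut over one perched on stop or walls.
- cover_end (a point): Middle of the cover's outer face (upper face when shut), 190 mm from the hinge axis along the cover and 8.5 mm outwards of it, just short of the raised lip at the free end (8 mm long, 4 mm high). Its z points out of the outer face, its x from the free end to the hinge.
- stick: The full-length refill: a rigid white stick of many bag clips glued face to face, 120 mm long (x), 20 mm wide (y), 44 mm high (z), about 90 g; origin at the centre of its underside. It stands upright on the worktop on its notched edge; either end may go first. Loaded, 28 mm of it stand above the walls. With the pusher bearing on it, it drags on its way down: it may take 15 N to press home.
- stub: Part-used stick of the same clips, 60 mm long, 20 mm wide, 44 mm high; origin at the centre of its underside. To be left alone; it and the full stick may stand in either place.
- mug: Blue and white mug, 92 mm high, loose, to be left alone; origin at its underside.
- tin: Tall tin can, 75 mm across, 110 mm high, loose, to be left alone; origin at the centre of its underside.
Things that resemble listed ones, but are neither listed nor needed, are in the scene too. Leave any turquoise look-alike of the stick alone. What is shaped like the dispenser but brown is not meant.

How it is judged:
By the outcome, as a careful person would: the job done as asked, in the order asked, and still so for the second after the job is handed in, with the robot touching nothing.
It also fails if it takes over 64 s, if anything falls off the work surface, if the arm or the gripper's body presses on something with over 40 N, if the wrist force passes 120 N, or if a joint passes its speed limit or range.

ROBOT

A 7-joint arm with a two-finger parallel gripper is mounted at the origin on a cart in front of the work surface, level with it; the furniture and walls round the work are solid. World frame = base frame: x ahead of the robot, y to its left, z up, the work surface at z = 0. Lengths are in m, angles in rad, forces in N, time in s.
With the tool pointing down it reaches from about 0.35 to 0.9 m from the base axis. Payload 19.9 kg.
Tool frame: the origin (TCP) lies between the finger pads; the fingertips stand 25 mm ahead of it and the grasp point (between the pads) lies 6 mm ahead of it; z points along the fingers, y is the line along which they close (so a half turn about z gives the same grasp; the last joint's range is limited). The gripper opens to 85 mm and grips with 20 to 120 N. Pads are 22 mm wide; open, the fingers measure 114 mm over their backs; the gripper's body (76 mm by 85 mm) begins 54 mm behind the grasp point. The pads swing forward as they close: fully open they stand 13 mm farther back than shut.
Start: joints at [-1.381, 0.417, -0.01, 1.614, 0.005, 1.111, -0.053], TCP at [0.143, 0.608, 0.256] pointing down, gripper open.
Joint ranges: [-2.81, 2.81], [-0.39, 2.02], [-1.27, 1.25], [0.06, 2.57], [-1.19, 4.33], [0.19, 2], [-2.82, 2.82]. Speed limits (rad/s): [1.89, 1.89, 2.39, 2.39, 3.01, 3.01, 3.01].

INTERFACE

Orientations are given as a 3x3 rotation matrix whose columns are the frame's x, y, z axes.
In Python, from cell import readout, optics, order gives the robot as it stands. The module is installed in compiled form; this text tells all that it offers.
- The arm moves only by the shell command python3 -m inch 'ROWS'. ROWS is JSON, one flat list of numbers, 7 for each row, row after row: the turn, a rotation vector about the tool's x, y, z in rad, then the shift along the tool's x, y, z in cm, then the opening, from -1 (shut) to 1 (fully open), so that 0 is half open. A call has 1 to 20 rows; each row is the pose to reach, as a shift and turn from the pose commanded when the call began, along the tool's axes at that moment; what a row does not reach only later rows make up. A row lasts 1/12 s, in which the tool goes at most 41.7 mm and 7.16 degrees, less where a joint would pass 70% of its speed; a pose out of reach is approached as far as the arm can. A call with a gripper value outside its range is refused whole. The fingers move at their own pace and stop on an object; the grip force is fixed at half the most. Time passes only in rows, so rows that repeat a pose let the fingers close. It gives the time, the measured TCP pose, the force, the opening and the grip force at its end, in the units of the state.
- readout.get_obs(): the state, without advancing time (a new reading comes with each control period).
- optics.grab_frame(name): name is "scene" or "top" or "wrist"; returns the picture (480x640x3 uint8, blue, green, red); there is no depth.
- optics.camera_model(name): a dict with "vfov" (degrees; the focal length in pixels is half the picture's height over the tangent of half this angle, whatever the lens; pixels are square), "cx", "cy" (the principal point, pixels), "D" ([k1, k2, p1, p2, k3] as OpenCV has them; the pictures are not rectified), "R" (3x3) and "t" (3): a world point X has camera coordinates R X + t. Camera axes: x right, y down, z forward; pixel columns grow to the right and rows downward; lengths in m; the calibration is good to about 2 mm. A picture is of the moment at which its call begins: read the wrist's pose just before it. camera_model takes no time and is no camera call; for the wrist camera it gives the pose at the moment of the call.
- order.hand_in(): hands the job in; it is judged then, once.
The state is a dict: "time_s": time; "qpos": joint angles; "joint_velocities": joint speeds; "effort": joint torques, N m; "tcp_pos": TCP position; "eef_rot": TCP orientation; "contact_force": force on the tool from outside, world axes, zero at the start; "ft_torque": the same for the moment, N m; "opening": finger opening in m; "finger_force": force on a finger pad.
Only numpy, scipy, OpenCV 4.12 (cv2) and the standard library are available. Lean on these libraries where they do the work, as an engineer would, in place of code of your own. Each camera call takes 0.05 s, during which the arm holds its last target. There are 200 camera calls.

## Working session

There is one attempt and no reset: what is moved stays moved. The work goes in short steps, Python scripts to look and compute and a shell command to move; the robot and the scene stay as the last step left them, time stands still between calls to the robot, and variables do not carry over. Pictures are saved under pics/ and viewed, at most 10 in all, crops included, and the job is handed in when it is done.

```bash
mkdir -p pics; cat > h.py <<'E'
import numpy as np, cv2
from cell import readout, optics, order
def K(m):
    f=240/np.tan(np.radians(m["vfov"])/2); return np.array([[f,0,m["cx"]],[0,f,m["cy"]],[0,0,1.]])
def ray(m,px):
    p=cv2.undistortPoints(np.array(px,float).reshape(-1,1,2),K(m),np.array(m["D"],float)).reshape(-1,2)
    R=np.array(m["R"]);t=np.array(m["t"]);return -R.T@t,(np.c_[p,np.ones(len(p))]@R)
def at(m,px,z):
    c,d=ray(m,px); z=np.broadcast_to(z,len(d)); return c+d*((z-c[2])/d[:,2])[:,None]
def proj(m,X):
    return cv2.projectPoints(np.array(X,float).reshape(-1,1,3),cv2.Rodrigues(np.array(m["R"],float))[0],np.array(m["t"],float),K(m),np.array(m["D"],float))[0].reshape(-1,2)
E
python3 - <<'E'
from h import *
import pickle
print(readout.get_obs())
ms={}
for n in("scene","top","wrist"):
    m=optics.camera_model(n);ms[n]=m;cv2.imwrite(f"pics/{n}0.png",optics.grab_frame(n));print(n,m)
pickle.dump(ms,open("m0.pkl","wb"))
E
```

```text
{'time_s': 0.0, 'qpos': array([-1.38150762,  0.41793443, -0.01029776,  1.61418186,  0.00469783,
        1.11067544, -0.05301271]), 'joint_velocities': array([-8.59656104e-04,  6.67561247e-04,  9.71731483e-05, -1.73137042e-03,
        7.50831686e-04,  9.12773780e-04,  5.65177778e-05]), 'effort': array([-8.78965329e-04, -8.64459014e+01,  6.78386539e-01, -4.34904420e+01,
        1.90546102e-02,  7.31799868e-03, -6.01348211e-05]), 'tcp_pos': array([0.1429046 , 0.60812132, 0.25568172]), 'eef_rot': array([[-9.73483962e-01,  2.28755205e-01, -1.80975678e-04],
       [ 2.28755259e-01,  9.73483273e-01, -1.16135604e-03],
       [-8.94894423e-05, -1.17196061e-03, -9.99999309e-01]]), 'contact_force': array([-0.11515117,  0.28966613,  0.79951464]), 'ft_torque': array([ 0.04597756,  0.02495019, -0.01746959]), 'finger_force': 0.0, 'opening': 0.08549576785487133}
scene {'vfov': 54.70145194437533, 'cx': 315.9996847958921, 'cy': 237.89782059270243, 'D': array([-0.10475234,  0.        ,  0.        ,  0.        ,  0.        ]), 'R': array([[ 0.56965715, -0.8217959 ,  0.01192624],
       [-0.63280734, -0.
[... 195 characters left out ...]
8766762867607, 'D': array([-0.02683543,  0.        ,  0.        ,  0.        ,  0.        ]), 'R': array([[-1.11313687e-03, -9.99924107e-01,  1.22695076e-02],
       [-9.88517469e-01, -7.53682825e-04, -1.51104748e-01],
       [ 1.51102528e-01, -1.22968229e-02, -9.88441609e-01]]), 't': array([0.01756262, 0.57066266, 1.20596328])}
wrist {'vfov': 62.517501353088484, 'cx': 313.01026136126086, 'cy': 242.14304212038869, 'D': array([-0.08739924,  0.        ,  0.        ,  0.        ,  0.        ]), 'R': array([[ 0.2289192 ,  0.97344446, -0.00137341],
       [ 0.93683778, -0.21992691,  0.27196898],
       [ 0.26444464, -0.06354559, -0.96230504]]), 't': array([-0.62530587, -0.03427593,  0.37899079])}
```

View pics/top0.png

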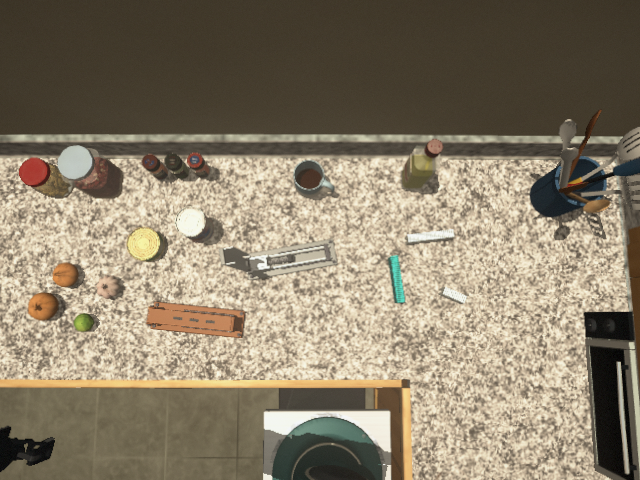

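View pics/scene0.png

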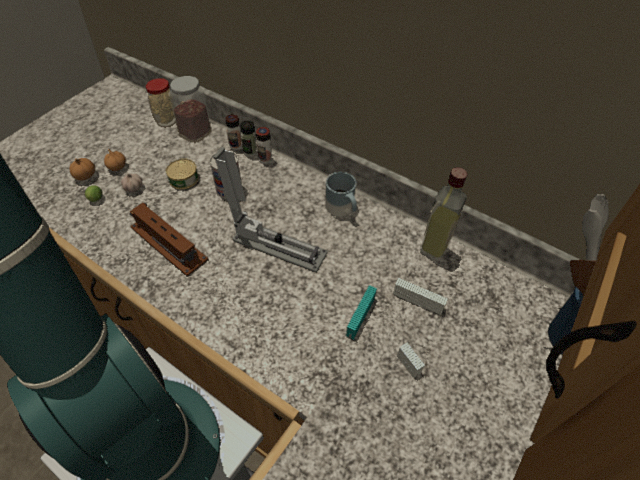

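Candidates for the stick are the long white one at top (430,237), the short white stub at (455,295) and the turquoise look-alike at (397,280). The long white one fits. The grey dispenser is at (290,258); the brown one at (195,320) is not meant. One close crop to check.

```bash
python3 - <<'E'
import cv2,numpy as np
t=cv2.imread("pics/top0.png");s=cv2.imread("pics/scene0.png")
a=cv2.resize(t[215:300,210:350],(700,425),interpolation=cv2.INTER_CUBIC)[:, :]
a=cv2.resize(t[235:285,215:345],(520,200),interpolation=cv2.INTER_CUBIC)
b=cv2.resize(t[220:270,400:470],(280,200),interpolation=cv2.INTER_CUBIC)
c=cv2.resize(s[145:275,205:338],(399,390),interpolation=cv2.INTER_CUBIC)
d=cv2.resize(s[270:380,380:460],(284,390),interpolation=cv2.INTER_CUBIC)
o=np.zeros((600,800,3),np.uint8);o[:200,:520]=a;o[:200,520:800]=b;o[205:595,:399]=c;o[205:595,405:689]=d
cv2.imwrite("pics/crop1.png",o)
E
```

```text
(no output)
```

View pics/crop1.png

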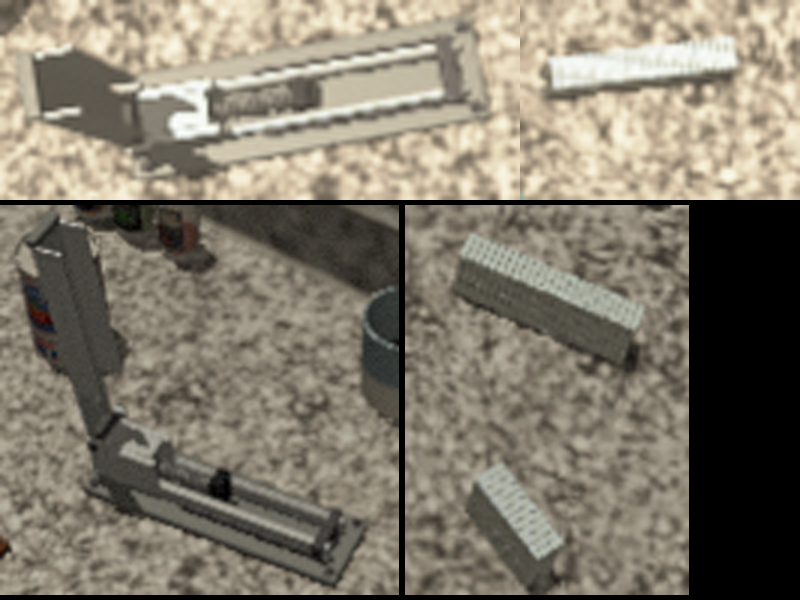

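Crop 1: the full white stick spans x 550–738, y 40–92 in the top right panel, and it is about twice as long as the stub. The dispenser has its front stop on the right (crop 450,70), the pusher at (318,93) and the hinge on the left, with the cover tilted back a little past upright.

```bash
python3 - <<'E'
from h import *
import pickle
m=pickle.load(open("m0.pkl","rb"));t=m["top"]
A=lambda x,y:(215+x/4,235+y/4); B=lambda x,y:(400+(x-520)/4,220+y/4)
np.set_printoptions(precision=4,suppress=True)
st=at(t,[B(550,62),B(735,38),B(738,68),B(553,92)],.044);print("stick",st[:,:2].tolist(),st.mean(0),np.degrees(np.arctan2(*(st[0]+st[3]-st[1]-st[2])[[1,0]])))
w=at(t,[A(212,84),A(438,45),A(215,138),A(442,95)],.026);print("walls",w[:,:2].tolist())
for i in (0,2): d=w[i]-w[i+1];print(np.degrees(np.arctan2(d[1],d[0])))
b=at(t,[A(468,18),A(490,112)],.01);print("base end",b[:,:2].tolist())
print("stop",at(t,[A(441,70)],.0295),"push",at(t,[A(320,93)],.0445),"coverend?",at(t,[A(28,85)],.24))
E
```

```text
stick [[0.5898729299573086, -0.20651823503031247], [0.6056647215079456, -0.32651000508019484], [0.5861061474050774, -0.3276117237740164], [0.5704335894058701, -0.2078944715329099]] [ 0.588  -0.2671  0.044 ] 97.4779272287509
walls [[0.5390761493572505, 0.15133249031553622], [0.5645256066690174, 0.005890357588447862], [0.5042278298217694, 0.14889932980460258], [0.5320192981403832, 0.0033964094427446287]]
99.92513093463786
100.81341236832509
base end [[0.584760690573087, -0.014169939146571713], [0.5228071897651551, -0.028201758183754116]]
stop [[0.5478 0.0041 0.0295]] push [[0.531  0.0811 0.0445]] coverend? [[0.5116 0.2291 0.24  ]]
```

```bash
python3 -m inch '[0,0,1.16,-43.8,-52.2,0,1,0,0,1.16,-43.8,-52.2,0,1,0,0,1.16,-43.8,-52.2,0,1,0,0,1.16,-43.8,-52.2,0,1,0,0,1.16,-43.8,-52.2,0,1,0,0,1.16,-43.8,-52.2,0,1,0,0,1.16,-43.8,-52.2,0,1,0,0,1.16,-43.8,-52.2,0,1,0,0,1.16,-43.8,-52.2,0,1,0,0,1.16,-43.8,-52.2,0,1,0,0,1.16,-43.8,-52.2,0,1,0,0,1.16,-43.8,-52.2,0,1,0,0,1.16,-43.8,-52.2,0,1,0,0,1.16,-43.8,-52.2,0,1,0,0,1.16,-43.8,-52.2,0,1,0,0,1.16,-43.8,-52.2,0,1,0,0,1.16,-43.8,-52.2,0,1,0,0,1.16,-43.8,-52.2,0,1,0,0,1.16,-43.8,-52.2,0,1,0,0,1.16,-43.8,-52.2,0,1]'
python3 - <<'E'
from h import *
import pickle
m=optics.camera_model("wrist");im=optics.grab_frame("wrist");cv2.imwrite("pics/w1.png",im);pickle.dump(m,open("m1.pkl","wb"))
print(readout.get_obs()["qpos"], readout.get_obs()["eef_rot"])
E
```

```text
time_s: 1.82
tcp_pos: [0.4496, 0.0007, 0.2561]
eef_rot: [[-0.18, 0.984, -0.0], [0.984, 0.18, 0.0], [0.0, -0.0, -1.0]]
contact_force: [0.6, 1.2, 0.5]
opening: 0.0854
finger_force: 0.0
[-0.71030839  0.11091021  0.68934973  2.04742551 -0.08346297  1.01029369
  0.20184891] [[-1.80374128e-01  9.83598034e-01 -2.86521756e-04]
 [ 9.83598043e-01  1.80374190e-01  2.05513861e-04]
 [ 2.53824159e-04 -2.44752855e-04 -9.99999938e-01]]
```

View pics/w1.png

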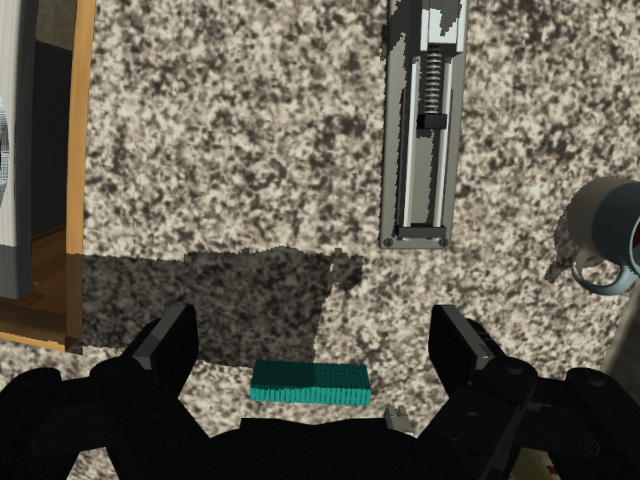

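The wrist view shows the dispenser clearly: stop bar near (420,233), pusher top at (432,121), base end corners near (380,247) and (450,248). I'll enlarge that part.

```bash
python3 - <<'E'
import cv2,numpy as np
w=cv2.imread("pics/w1.png")
a=cv2.resize(w[100:250,370:480],(440,600),interpolation=cv2.INTER_CUBIC)
b=cv2.resize(w[0:150,375:465],(360,600),interpolation=cv2.INTER_CUBIC)
cv2.imwrite("pics/crop2.png",np.hstack([a,b]))
E
```

```text
(no output)
```

View pics/crop2.png

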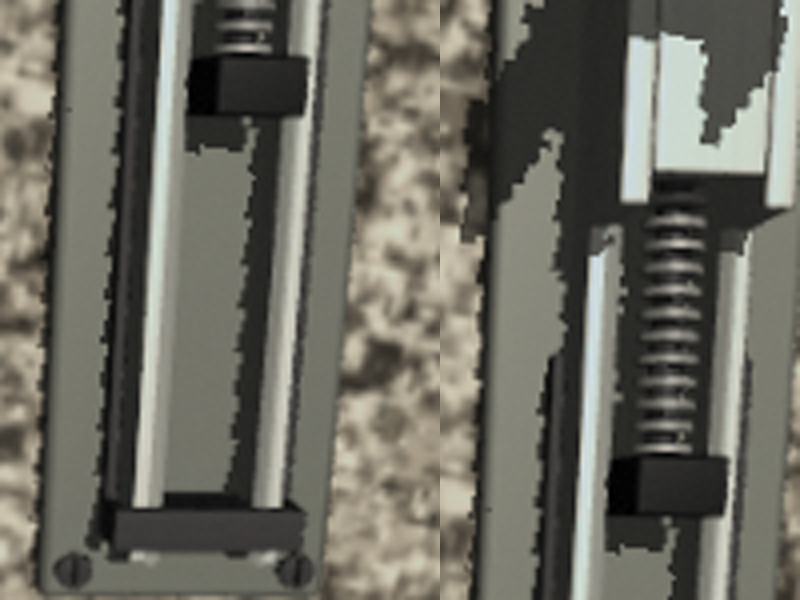

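```bash
python3 - <<'E'
from h import *
import pickle
m=pickle.load(open("m1.pkl","rb"));np.set_printoptions(precision=4,suppress=True)
A=lambda x,y:(370+x/4,100+y/4)
b=at(m,[A(40,592),A(324,597),A(68,0),A(371,0)],.01)
w=at(m,[A(208,505),A(240,0)],.026)
s=at(m,[A(112,508),A(303,506)],.0295);p=at(m,[A(217,117),A(304,116)],.0445)
print(b,w,s,p,sep="\n")
for d in (b[2]-b[0],b[3]-b[1],w[1]-w[0]):print(np.degrees(np.arctan2(d[1],d[0])),np.linalg.norm(d))
u=(w[1]-w[0]);u/=np.linalg.norm(u);n=np.array([-u[1],u[0],0])
O=(b[0]+b[1])/2+.096*u;O[2]=0;print("O",O)
for q in (b,w,s,p):print(np.c_[(q-O)@u,(q-O)@n])
print("wrist-cam c",-np.array(m["R"]).T@m["t"])
E
```

```text
[[ 0.5191 -0.0257  0.01  ]
 [ 0.5877 -0.0145  0.01  ]
 [ 0.4953  0.1079  0.01  ]
 [ 0.5618  0.1213  0.01  ]]
[[0.5486 0.0055 0.026 ]
 [0.5286 0.1134 0.026 ]]
[[0.5262 0.0016 0.0295]
 [0.569  0.0099 0.0295]]
[[0.5246 0.0879 0.0445]
 [0.5422 0.0916 0.0445]]
100.087922176189 0.13572306157875638
100.80007065001179 0.1382490828338455
100.52319178774053 0.10967990640898821
O [0.5359 0.0743 0.    ]
[[-0.0952  0.0348]
 [-0.0968 -0.0348]
 [ 0.0405  0.0337]
 [ 0.0415 -0.0341]]
[[-0.0699  0.    ]
 [ 0.0397  0.    ]]
[[-0.0698  0.0228]
 [-0.0693 -0.0208]]
[[ 0.0155  0.0086]
 [ 0.0159 -0.0093]]
wrist-cam c [0.4366 0.0698 0.3736]
```

```bash
python3 -m inch '[0,0,0.05,-27.3,8.9,9.6,1,0,0,0.05,-27.3,8.9,9.6,1,0,0,0.05,-27.3,8.9,9.6,1,0,0,0.05,-27.3,8.9,9.6,1,0,0,0.05,-27.3,8.9,9.6,1,0,0,0.05,-27.3,8.9,9.6,1,0,0,0.05,-27.3,8.9,9.6,1,0,0,0.05,-27.3,8.9,9.6,1,0,0,0.05,-27.3,8.9,9.6,1,0,0,0.05,-27.3,8.9,9.6,1]'
python3 - <<'E'
from h import *
import pickle
m=optics.camera_model("wrist");im=optics.grab_frame("wrist");cv2.imwrite("pics/w2.png",im);pickle.dump(m,open("m2.pkl","wb"))
E
```

```text
time_s: 2.7
tcp_pos: [0.5863, -0.2518, 0.1598]
eef_rot: [[-0.13, 0.992, -0.001], [0.992, 0.13, 0.0], [0.001, -0.001, -1.0]]
contact_force: [-0.9, 1.2, 0.0]
opening: 0.0855
finger_force: 0.0
```

View pics/w2.png

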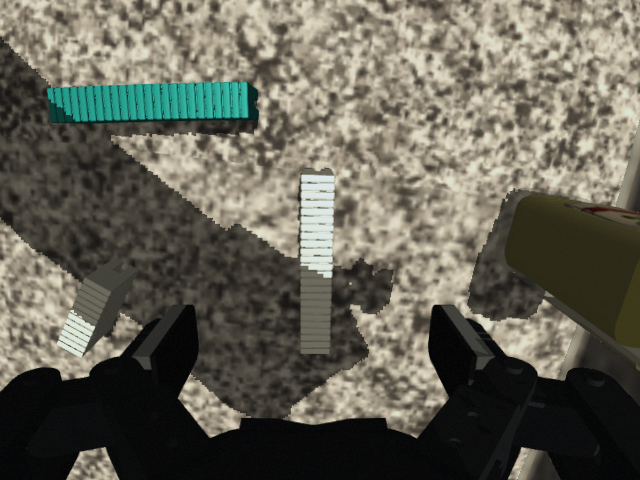

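The stick's top face runs from (300,175)/(334,176) to (301,354)/(329,354), upright between the fingers and nothing in the way.

```bash
python3 - <<'E'
from h import *
import pickle
m=pickle.load(open("m2.pkl","rb"));np.set_printoptions(precision=4,suppress=True)
q=at(m,[(300,175),(334,176),(301,354),(329,354)],.044);print(q)
f=(q[0]+q[1])/2;b=(q[2]+q[3])/2;d=f-b;L=np.linalg.norm(d);print(L,np.degrees(np.arctan2(d[1],d[0])))
c=(f+b)/2;d/=L;g=c+.015*d;o=readout.get_obs();print("centre",c,"grip",g)
print("tool cm",np.array(o["eef_rot"]).T@(g-o["tcp_pos"])*100,o["qpos"])
print(at(m,[(515,320)],0.0))
E
```

```text
[[ 0.5721 -0.2081  0.044 ]
 [ 0.592  -0.206   0.044 ]
 [ 0.5871 -0.3261  0.044 ]
 [ 0.6057 -0.3237  0.044 ]]
0.1187322970113494 96.96543314519667
centre [ 0.5892 -0.266   0.044 ] grip [ 0.5874 -0.2511  0.044 ]
tool cm [-0.0255  0.0956 11.6318] [-0.1067  0.627   0.6563  1.6783 -0.4432  0.9902  0.8371]
[[ 0.7539 -0.3028  0.    ]]
```

```bash
python3 -m inch '[0,0,0.01,0,0.1,4,1,0,0,0.01,0,0.1,8,1,0,0,0.01,0,0.1,10,1,0,0,0.01,0,0.1,11.4,1,0,0,0.01,0,0.1,11.4,1,0,0,0.01,0,0.1,11.4,-1,0,0,0.01,0,0.1,11.4,-1,0,0,0.01,0,0.1,11.4,-1,0,0,0.01,0,0.1,11.4,-1,0,0,0.01,0,0.1,11.4,-1,0,0,0.01,0,0.1,11.4,-1,0,0,0.01,0,0.1,11.4,-1,0,0,0.01,0,0.1,11.4,-1,0,0,0.01,0,0.1,11.4,-1,0,0,0.01,0,0.1,11.4,-1]'
```

```text
time_s: 4.0
tcp_pos: [0.5878, -0.2525, 0.0472]
eef_rot: [[-0.12, 0.993, 0.001], [0.993, 0.12, -0.0], [-0.0, 0.001, -1.0]]
contact_force: [-1.5, 3.1, 8.8]
opening: 0.019
finger_force: 59.0
```

```bash
python3 -m inch '[0,0,0,0,0,-4,-1,0,0,0,0,0,-8,-1,0,0,-0.063,4,-0.2,-8,-1,0,0,-0.063,8,-0.4,-8,-1,0,0,-0.063,12,-0.5,-8,-1,0,0,-0.063,16,-0.6,-8,-1,0,0,-0.063,20,-0.7,-8,-1,0,0,-0.063,24,-0.8,-8,-1,0,0,-0.063,27,-0.9,-8,-1,0,0,-0.063,29,-1,-8,-1,0,0,-0.063,29,-1,-8,-1,0,0,-0.063,29,-1,-8,-1]'
python3 - <<'E'
from h import *
import pickle
m=optics.camera_model("wrist");im=optics.grab_frame("wrist");cv2.imwrite("pics/w3.png",im);pickle.dump(m,open("m3.pkl","wb"))
print(readout.get_obs())
E
```

```text
time_s: 5.0
tcp_pos: [0.5426, 0.0354, 0.1265]
eef_rot: [[-0.184, 0.983, 0.0], [0.983, 0.184, 0.0], [0.0, 0.0, -1.0]]
contact_force: [0.1, -1.3, -0.6]
opening: 0.0185
finger_force: 59.2
{'time_s': 5.05, 'qpos': array([-0.62597035,  0.51625715,  0.64380074,  1.94122578, -0.41746952,
        0.81868006,  0.42973616]), 'joint_velocities': array([ 0.02437249,  0.00392768,  0.00831839, -0.00064256, -0.00047773,
        0.00266849,  0.00398083]), 'effort': array([-3.15299235e+00, -7.41320300e+01,  1.28330728e+01, -3.27406561e+01,
       -8.99460143e-02,  4.88261995e-02, -1.58067858e-01]), 'tcp_pos': array([0.54281416, 0.03407967, 0.12655529]), 'eef_rot': array([[-1.82329345e-01,  9.83237436e-01,  3.92846896e-04],
       [ 9.83237475e-01,  1.82329436e-01, -2.10503951e-04],
       [-2.78602918e-04,  3.47880743e-04, -9.99999901e-01]]), 'contact_force': array([-0.19584441, -0.7524505 , -1.47938759]), 'ft_torque': array([ 0.02005105, -0.00569918,  0.01606102]), 'finger_force': 59.23896789550781, 'opening': 0.019003022455873368}
```

View pics/w3.png

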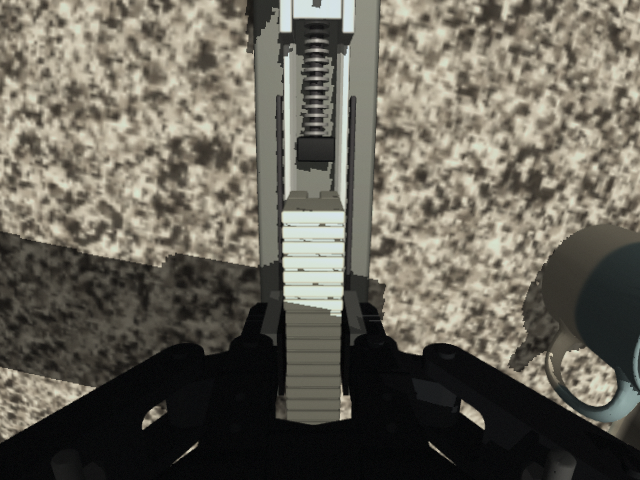

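The stick is held square. Its hinge end's top edge is at (281–344, 211) and the pusher's front top edge at (298–335, 162).

```bash
python3 - <<'E'
from h import *
import pickle
m=pickle.load(open("m3.pkl","rb"));np.set_printoptions(precision=4,suppress=True)
o=readout.get_obs();R=o["eef_rot"];T=o["tcp_pos"];O=np.array([.5359,.0743,0])
u=np.array([np.cos(np.radians(100.5)),np.sin(np.radians(100.5)),0])
n=np.array([-u[1],u[0],0])
L=lambda q:print(np.c_[(q-O)@u,(q-O)@n,(q-T)@R])
L(at(m,[(298,162),(335,162)],.0445));L(at(m,[(281,211),(344,211)],.1233))
L(at(m,[(283,190),(283,130),(350,130),(352,60),(283,60)],.026))
L(T[None])
E
```

```text
[[ 0.0158  0.0086  0.0566 -0.0081  0.082 ]
 [ 0.0158 -0.0098  0.0567  0.0104  0.082 ]]
[[ 0.0067  0.011   0.0475 -0.0105  0.0032]
 [ 0.0067 -0.0086  0.0475  0.0091  0.0032]]
[[-0.0009  0.0177  0.0399 -0.0172  0.1005]
 [ 0.0313  0.0172  0.0722 -0.0167  0.1005]
 [ 0.0314 -0.0186  0.0723  0.0191  0.1005]
 [ 0.0668 -0.0189  0.1077  0.0194  0.1005]
 [ 0.0668  0.0167  0.1076 -0.0162  0.1005]]
[[-0.0408  0.0005  0.      0.      0.    ]]
```

```bash
python3 -m inch '[0,0,0,0,0.13,2,-1,0,0,0,0,0.13,4,-1,0,0,0,0,0.13,4.3,-1,0,0,0,0,0.13,4.3,-1,0,0,0,0,0.13,4.3,-1,0,0,0,0,0.13,4.3,-1]'
python3 - <<'E'
from h import *
import pickle
m=optics.camera_model("wrist");im=optics.grab_frame("wrist");cv2.imwrite("pics/w4.png",im);o=readout.get_obs();pickle.dump((m,o),open("m4.pkl","wb"))
print(o["tcp_pos"],o["contact_force"])
cv2.imwrite("pics/crop4.png",cv2.resize(im[90:270,225:405],(600,600),interpolation=cv2.INTER_CUBIC))
E
```

```text
time_s: 5.55
tcp_pos: [0.5446, 0.0339, 0.0843]
eef_rot: [[-0.181, 0.983, 0.001], [0.983, 0.181, -0.0], [-0.0, 0.001, -1.0]]
contact_force: [-0.1, -0.0, -1.3]
opening: 0.0184
finger_force: 59.2
[0.54455918 0.0341786  0.08431482] [-0.57590647  0.4775376  -2.23977441]
```

View pics/crop4.png

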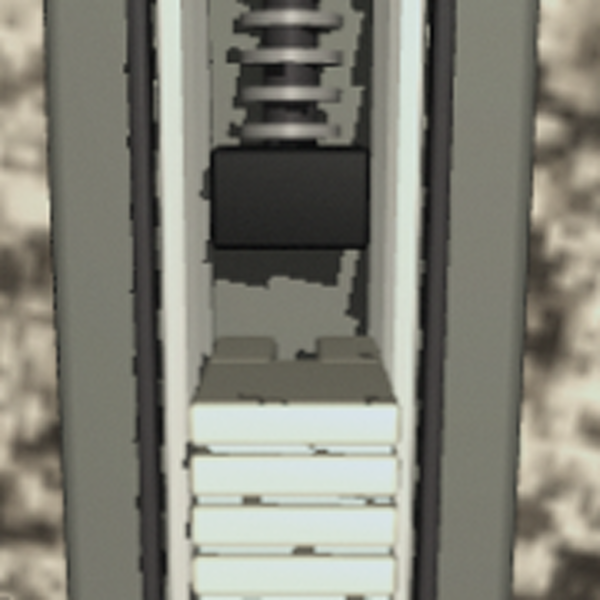

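```bash
python3 - <<'E'
from h import *
import pickle
m,o=pickle.load(open("m4.pkl","rb"));np.set_printoptions(precision=4,suppress=True)
R=o["eef_rot"];T=o["tcp_pos"]
A=lambda x,y:(225+x*.3,90+y*.3)
L=lambda q:print(((q-T)@R)*1000)
L(at(m,[A(211,248),A(368,248),A(211,148),A(368,148)],.0445))
L(at(m,[A(191,403),A(397,403),A(193,593),A(395,593)],.0811));L(at(m,[A(214,342),A(379,342)],.0371))
im=cv2.imread("pics/w4.png")
for r in (100,130,160,190):  # wall profile
    g=im[r].astype(int).sum(1)//3; print(r,g[262:300],g[335:375])
E
```

```text
[[ 57.3119 -10.2535  39.7945]
 [ 57.2991   8.2582  39.8198]
 [ 68.8135 -10.0807  39.7935]
 [ 68.8009   8.1138  39.8183]]
[[ 46.0126 -10.0531   3.196 ]
 [ 46.0004   9.1443   3.2222]
 [ 27.2642 -10.2651   3.1978]
 [ 27.2502   9.3405   3.2246]]
[[ 45.0191 -10.5259  47.1955]
 [ 45.0073  10.2036  47.2238]]
100 [122  62  55  64  72  73  56  27  36  93 159 204 218 218 217 218 217 170
 153 152 150 144 142 144 141 117 123 122 123 122 124 124 118 105 104 105
 103  88] [ 44  59 115 129 129 128 138 161 164 165 205 219 221 221 221 221 180 101
 125  12  40  57  70  69  69  57  79 126 126 126 125 124 125 125 126 125
 126 125 124 124]
130 [118  95  48  58  65  72  67  49  21  30  75 179 213 216 215 215 214 198
 153 152 151 147 144 145 145 129 100 124 123 123 113  80  45  44  43  55
  74  85] [ 45  88 122 130 128 129 153 163 165 188 215 219 220 219 221 191 133  65
  20  34  53  67  68  69  56  66 119 125 124 124 125 124 124 125 124 124
 125 124 124 123]
160 [120 112  81  50  60  66  68  58  39  47  93 131 195 216 215 213 212 204
 174 154 154 150 144 142 144 111  17  20  34  35  35  36  36  35  35  36
  38  35] [ 27 100 130 129 130 142 160 165 175 206 218 218 218 221 200 153  83  27
  30  50  63  69  67  57  61 110 123 123 123 123 124 122 124 123 124 123
 123 123 123 124]
190 [119 118 110  76  54  62  69  65  50  35  72 126 163 202 213 212 211 210
 189 156 155 154 148 146 144 145 127 109 117 115 114 113 114 113 113 114
 113 113] [ 97 124 129 130 137 157 167 166 197 215 215 215 216 201 171 136  80  33
  47  62  65  67  58  63 105 122 123 121 121 121 119 122 120 120 122 122
 122 121 121 120]
```

```bash
python3 -m inch '[0,0,0,0,-0.07,0.4,-1,0,0,0,0,-0.07,0.4,-1,0,0,0,1,-0.07,0.4,-1,0,0,0,2,-0.07,0.4,-1,0,0,0,3,-0.07,0.4,-1,0,0,0,4,-0.07,0.4,-1,0,0,0,4.5,-0.07,0.4,-1,0,0,0,4.6,-0.07,0.4,-1,0,0,0,4.6,-0.07,0.4,-1,0,0,0,4.6,-0.07,0.4,-1]'
```

```text
time_s: 6.43
tcp_pos: [0.5351, 0.0793, 0.0794]
eef_rot: [[-0.182, 0.983, 0.0], [0.983, 0.182, -0.001], [-0.001, 0.0, -1.0]]
contact_force: [0.8, -5.3, 2.6]
opening: 0.0188
finger_force: 59.7
```

```bash
python3 -m inch '[0,0,0,0.1,0,0,-1,0,0,0,0.25,0,0,-1,0,0,0,0.25,0,0,-1]'; python3 -m inch '[0,0,0,0.1,0,0,-1,0,0,0,0.1,0,0,-1]';python3 -m inch '[0,0,0,0.1,0,0,-1,0,0,0,0.1,0,0,-1]'
```

```text
time_s: 6.68
tcp_pos: [0.5347, 0.0816, 0.0794]
eef_rot: [[-0.181, 0.983, 0.0], [0.983, 0.181, -0.0], [-0.001, 0.0, -1.0]]
contact_force: [1.1, -5.7, 2.5]
opening: 0.0188
finger_force: 59.7
time_s: 6.85
tcp_pos: [0.5346, 0.0819, 0.0795]
eef_rot: [[-0.181, 0.983, 0.001], [0.983, 0.181, -0.001], [-0.001, 0.0, -1.0]]
contact_force: [1.8, -8.3, 2.3]
opening: 0.0187
finger_force: 59.8
time_s: 7.02
tcp_pos: [0.5345, 0.0822, 0.0796]
eef_rot: [[-0.18, 0.984, 0.001], [0.984, 0.18, -0.002], [-0.002, 0.001, -1.0]]
contact_force: [2.5, -11.4, 3.0]
opening: 0.0189
finger_force: 60.0
```

```bash
python3 -m inch '[0,0,0,-0.15,0,0,-1,0,0,0,-0.33,0,0,-1,0,0,0,-0.33,0,0.3,-1,0,0,0,-0.33,0,0.6,-1,0,0,0,-0.33,0,0.8,-1,0,0,0,-0.33,0,0.8,-1]'
```

```text
time_s: 7.52
tcp_pos: [0.5348, 0.0801, 0.0711]
eef_rot: [[-0.181, 0.983, 0.0], [0.983, 0.181, -0.001], [-0.001, -0.0, -1.0]]
contact_force: [1.5, -5.7, -1.2]
opening: 0.0189
finger_force: 59.4
```

```bash
python3 -m inch '[0,0,0,0,0,0.3,-1,0,0,0,0,0,0.6,-1,0,0,0,0,0,0.9,-1,0,0,0,0,0,1.1,-1,0,0,0,0,0,1.2,-1,0,0,0,0,0,1.2,-1]'
```

```text
time_s: 8.02
tcp_pos: [0.5348, 0.0801, 0.0592]
eef_rot: [[-0.181, 0.983, 0.0], [0.983, 0.181, -0.001], [-0.001, -0.0, -1.0]]
contact_force: [1.8, -4.8, -0.6]
opening: 0.0184
finger_force: 59.4
```

```bash
python3 -m inch '[0,0,0,0,0,0.1,-1,0,0,0,0,0,0.2,-1,0,0,0,0,0,0.3,-1,0,0,0,0,0,0.3,-1]'; python3 -m inch '[0,0,0,0,0,0.1,-1,0,0,0,0,0,0.2,-1,0,0,0,0,0,0.2,-1]'
```

```text
time_s: 8.35
tcp_pos: [0.535, 0.0801, 0.0571]
eef_rot: [[-0.181, 0.983, 0.0], [0.983, 0.181, 0.0], [0.0, 0.0, -1.0]]
contact_force: [-5.9, -5.2, 21.3]
opening: 0.0188
finger_force: 62.1
time_s: 8.6
tcp_pos: [0.5355, 0.0801, 0.0568]
eef_rot: [[-0.181, 0.984, 0.001], [0.984, 0.181, 0.002], [0.002, 0.001, -1.0]]
contact_force: [-18.6, -5.8, 62.3]
opening: 0.0188
finger_force: 68.5
```

```bash
python3 -m inch '[0,0,0,0,0,-0.3,-1,0,0,0,0,0,-0.35,-1,0,0,0,0,0,-0.35,1,0,0,0,0,0,-0.35,1,0,0,0,0,0,-0.35,1,0,0,0,0,0,-0.35,1,0,0,0,0,0,-0.35,1,0,0,0,0,0,-0.35,1,0,0,0,0,0,-3,1,0,0,0,-2,0,-7,1,0,0,0,-5,0,-9,1,0,0,0,-8,0,-9,1,0,0,0,-8,0,-9,1]'
python3 - <<'E'
from h import *
import pickle
m=optics.camera_model("wrist");im=optics.grab_frame("wrist");t=optics.grab_frame("scene");cv2.imwrite("pics/w5.png",im);o=readout.get_obs();pickle.dump((m,o),open("m5.pkl","wb"))
a=cv2.resize(im[0:400,180:460],(420,600));b=cv2.resize(t[140:280,200:340],(380,380),interpolation=cv2.INTER_CUBIC)
c=np.zeros((600,800,3),np.uint8);c[:,:420]=a;c[:380,420:]=b;cv2.imwrite("pics/crop5.png",c)
E
```

```text
time_s: 9.68
tcp_pos: [0.5504, -0.0035, 0.1463]
eef_rot: [[-0.177, 0.984, 0.004], [0.984, 0.177, -0.001], [-0.002, 0.003, -1.0]]
contact_force: [-0.7, -1.6, -0.7]
opening: 0.0853
finger_force: 0.0
```

View pics/crop5.png

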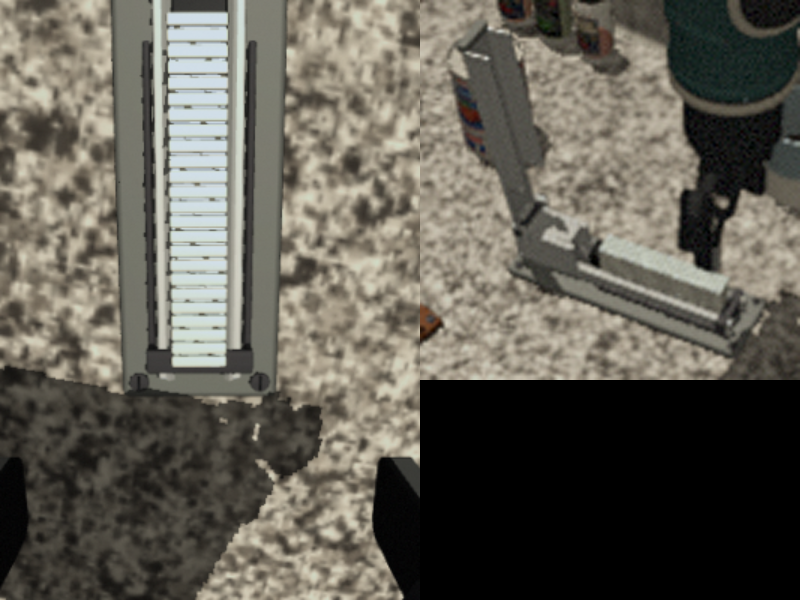

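The stick lies in the channel, its end at crop (200,365). That overlaps the stop bar at (148–252, 348–372), so I'll check whether this is only parallax.

```bash
python3 - <<'E'
from h import *
import pickle
m,o=pickle.load(open("m5.pkl","rb"));np.set_printoptions(precision=4,suppress=True)
O=np.array([.5359,.0743,0]);u=np.array([np.cos(np.radians(100.5)),np.sin(np.radians(100.5)),0]);n=np.array([-u[1],u[0],0])
A=lambda x,y:(180+x/1.5,y/1.5)
L=lambda q:print(np.c_[(q-O)@u,(q-O)@n]*1000)
L(at(m,[A(173,366),A(226,366),A(168,12),A(228,12)],.054));L(at(m,[A(173,366),A(226,366),A(168,12),A(228,12)],.064)); L(at(m,[A(148,373),A(252,373)],.0295))
# cover: top view
ms=pickle.load(open("m0.pkl","rb"))
H=O+.128*u+[0,0,.054]
for th in (1.5,1.6,1.7,1.8,1.9,2.0):
    r=-np.cos(th)*u+np.array([0,0,np.sin(th)]);q=np.cross(r,-n); 
    out=np.sin(th)*u+np.array([0,0,np.cos(th)])
    P=[H+.209*r+s*.018*n+.0085*out for s in(-1,1)]+[H+.209*r+s*.018*n-.012*out for s in(-1,1)]
    print(th,((proj(ms["scene"],P)-[205,145])*3+[0,205]).round().tolist(),((proj(ms["top"],P)-[215,235])*4).round().tolist())
E
```

```text
[[-69.4179   9.8886]
 [-69.549   -9.6182]
 [ 49.7896   9.6136]
 [ 49.6827  -9.795 ]]
[[-66.5147   9.4319]
 [-66.6396  -9.1441]
 [ 47.0047   9.17  ]
 [ 46.9028  -9.3125]]
[[-79.4691  21.3814]
 [-79.7592 -21.5384]]
1.5 [[89.0, 222.0], [63.0, 252.0], [114.0, 231.0], [88.0, 262.0]] [[82.0, 42.0], [93.0, 109.0], [121.0, 35.0], [132.0, 103.0]]
1.6 [[64.0, 215.0], [38.0, 244.0], [88.0, 221.0], [62.0, 252.0]] [[42.0, 49.0], [53.0, 117.0], [81.0, 42.0], [92.0, 109.0]]
1.7 [[41.0, 210.0], [14.0, 239.0], [64.0, 214.0], [37.0, 244.0]] [[4.0, 57.0], [15.0, 124.0], [42.0, 49.0], [52.0, 117.0]]
1.8 [[18.0, 207.0], [-9.0, 236.0], [40.0, 209.0], [13.0, 239.0]] [[-33.0, 65.0], [-22.0, 132.0], [3.0, 57.0], [14.0, 124.0]]
1.9 [[-3.0, 207.0], [-30.0, 236.0], [18.0, 207.0], [-9.0, 236.0]] [[-67.0, 74.0], [-57.0, 140.0], [-33.0, 65.0], [-23.0, 132.0]]
2.0 [[-22.0, 209.0], [-49.0, 238.0], [-3.0, 207.0], [-30.0, 236.0]] [[-99.0, 82.0], [-89.0, 148.0], [-68.0, 74.0], [-58.0, 141.0]]
```

Seated: at z = 54 mm the stick measures 119 × 19.5 mm and spans x −69.5 to +49.7 mm, right against the stop. The overlap was only parallax. The cover stands at about 1.66 rad, so I'll go over it and come down behind it with the fingers shut.

```bash
python3 -m inch '[0,0,0,0,0,-4,-1,0,0,0,0,0,-8,-1,0,0,0,0,0,-12,-1,0,0,0,0,0,-16,-1,0,0,0,0,0,-19.4,-1,0,0,0,4,0,-19.4,-1,0,0,0,8,0,-19.4,-1,0,0,0,12,-0.1,-19.4,-1,0,0,0,16,-0.1,-19.4,-1,0,0,0,20,-0.1,-19.4,-1,0,0,0,24,-0.1,-19.4,-1,0,0,0,27.4,-0.2,-19.4,-1,0,0,0,27.4,-0.2,-19.4,-1,0,0,0,27.4,-0.2,-19.4,-1]'
python3 - <<'E'
from h import *
t=optics.grab_frame("scene");o=readout.get_obs();print(o["tcp_pos"],o["qpos"])
a=cv2.resize(t[0:290,130:430],(600,580));cv2.imwrite("pics/crop6.png",a)
E
```

```text
time_s: 10.95
tcp_pos: [0.4961, 0.274, 0.3374]
eef_rot: [[-0.187, 0.982, -0.001], [0.982, 0.187, -0.001], [-0.001, -0.001, -1.0]]
contact_force: [0.2, -0.4, -0.1]
opening: -0.0001
finger_force: 0.0
[0.49677491 0.27209515 0.33771937] [-1.08909223  0.28683317  0.66153232  1.67823874 -0.18418943  1.24101803
 -0.20213396]
```

View pics/crop6.png

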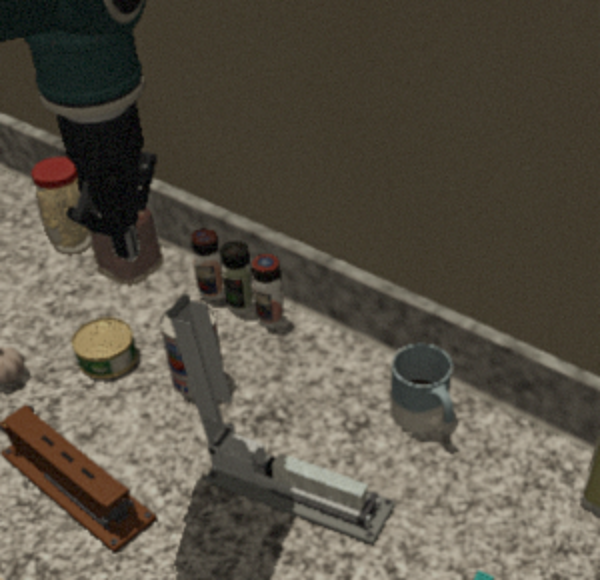

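```bash
python3 -m inch '[0,0,0,-0.3,0.2,4,-1,0,0,0,-0.6,0.2,8,-1,0,0,0,-0.6,0.2,8.5,-1,0,0,0,-0.6,0.2,8.5,-1,0,0,0,-2.5,0.2,8.5,-1,0,0,0,-3.9,0.2,8.5,-1,0,0,0,-5.4,0.2,8.4,-1,0,0,0,-7.8,0.2,8.4,-1,0,0,0,-10.1,0.2,8.8,-1,0,0,0,-12.6,0.2,9.6,-1,0,0,0,-15,0.2,10.7,-1,0,0,0,-17.2,0.2,12.2,-1,0,0,0,-19.1,0.2,14,-1,0,0,0,-20.7,0.2,16,-1,0,0,0,-20.7,0.2,16,-1]'
```

```text
time_s: 12.25
tcp_pos: [0.5367, 0.0638, 0.177]
eef_rot: [[-0.177, 0.984, -0.002], [0.984, 0.177, -0.002], [-0.001, -0.002, -1.0]]
contact_force: [-1.1, -1.1, -0.2]
opening: 0.0002
finger_force: 0.0
```

```bash
python3 -m inch '[0,0,0,-1.3,0,2.3,-1,0,0,0,-2,0,3.9,-1,0,0,0,-2.5,0,5.6,-1,0,0,0,-2.9,0,7.3,-1]'; python3 -m inch '[0,0,0,-0.1,0,1,-1,0,0,0,-0.15,0,1.6,-1,0,0,0,-0.15,0,1.8,-1,0,0,0,-0.15,0,1.8,-1]'
```

```text
time_s: 12.58
tcp_pos: [0.5433, 0.0388, 0.1062]
eef_rot: [[-0.181, 0.983, 0.002], [0.983, 0.181, 0.001], [0.0, 0.002, -1.0]]
contact_force: [1.0, 1.9, 0.4]
opening: -0.0001
finger_force: 0.4
time_s: 12.92
tcp_pos: [0.543, 0.0381, 0.0879]
eef_rot: [[-0.182, 0.983, 0.001], [0.983, 0.182, 0.0], [0.0, 0.001, -1.0]]
contact_force: [0.1, 0.9, 0.6]
opening: -0.0003
finger_force: 0.0
```

```bash
python3 -m inch '[0,0,0,0,0,0.15,-1,0,0,0,0,0,0.15,-1]'; python3 -m inch '[0,0,0,0,0,0.15,-1,0,0,0,0,0,0.15,-1]';
python3 - <<'E'
from h import *
t=optics.grab_frame("scene");w=optics.grab_frame("wrist");cv2.imwrite("pics/s7.png",t);cv2.imwrite("pics/w7.png",w)
m=optics.camera_model("scene")
# brightness where the upright cover was, before and now
a=cv2.imread("pics/scene0.png").astype(int)
d=abs(t.astype(int)-a).mean(2)
O=np.array([.5359,.0743,0]);u=np.array([np.cos(np.radians(100.5)),np.sin(np.radians(100.5)),0])
for r in (.08,.12,.16,.2):
    P=O+.128*u+[0,0,.054]+r*(.089*u+np.array([0,0,.996]));p=proj(m,[P])[0].astype(int);print(r,p,d[p[1]-2:p[1]+3,p[0]-2:p[0]+3].mean())
    Q=O+(.128-r)*u+[0,0,.0625];p=proj(m,[Q])[0].astype(int);print("  shut",p,t[p[1]-1:p[1]+2,p[0]-1:p[0]+2].mean((0,1)).round())
E
```

```text
time_s: 13.08
tcp_pos: [0.5433, 0.0383, 0.0873]
eef_rot: [[-0.182, 0.983, 0.001], [0.983, 0.182, 0.001], [0.001, 0.002, -1.0]]
contact_force: [-6.1, -0.1, 16.9]
opening: -0.0
finger_force: 8.4
time_s: 13.25
tcp_pos: [0.5435, 0.0383, 0.0868]
eef_rot: [[-0.182, 0.983, 0.002], [0.983, 0.182, 0.002], [0.001, 0.002, -1.0]]
contact_force: [-14.3, -0.4, 42.5]
opening: 0.0002
finger_force: 20.8
0.08 [232 195] 15.306666666666667
  shut [267 227] [113. 123. 126.]
0.12 [228 183] 24.373333333333335
  shut [281 232] [84. 91. 93.]
0.16 [225 170] 34.68
  shut [296 237] [19. 19. 19.]
0.2 [221 156] 114.74666666666666
  shut [311 243] [83. 90. 93.]
```

```bash
python3 -m inch '[0,0,0,0,0,-0.5,-1,0,0,0,0,0,-3,-1,0,0,0,-3,0,-7,-1,0,0,0,-6,-2,-11,-1,0,0,0,-9,-5,-15,-1,0,0,0,-12,-9,-16,-1,0,0,0,-12,-12,-16,-1,0,0,0,-12,-12,-16,-1,0,0,0,-12,-12,-16,-1,0,0,0,-12,-12,-16,-1]'
python3 - <<'E'
from h import *
O=np.array([.5359,.0743,0]);u=np.array([np.cos(np.radians(100.5)),np.sin(np.radians(100.5)),0]);n=np.array([-u[1],u[0],0])
t0=cv2.imread("pics/top0.png")
for c in("scene","top","wrist"):
    m=optics.camera_model(c);im=optics.grab_frame(c);cv2.imwrite(f"pics/{c}8.png",im)
    # rectified vertical strip: plane z=.0625 (cover outer face), 1 mm/pixel
    xs=np.arange(-.11,.15,.001);ys=np.arange(-.04,.0405,.001)
    X=O+xs[None,:,None]*u+ys[:,None,None]*n+np.array([0,0,.0625])
    p=proj(m,X.reshape(-1,3)).astype(np.float32).reshape(len(ys),len(xs),2)
    r=cv2.remap(im,p[...,0],p[...,1],cv2.INTER_LINEAR);cv2.imwrite(f"pics/rect_{c}.png",r)
    g=r.mean(2);print(c,"along y=0, x -100..-60 mm:",g[36:45,10:50].mean(0).round().astype(int).tolist())
    print("  across at x=-40mm:",g[:,65:75].mean(1).round().astype(int).tolist())
    if c=="top":
        for nm,(x,y) in dict(mug=(310,180),tin=(192,223),stub=(455,295),turq=(397,280)).items():
            print(nm,abs(im[y-14:y+15,x-18:x+19].astype(int)-t0[y-14:y+15,x-18:x+19]).mean().round(1))
E
```

```text
time_s: 14.18
tcp_pos: [0.4463, -0.102, 0.2455]
eef_rot: [[-0.181, 0.983, 0.003], [0.983, 0.181, 0.002], [0.001, 0.003, -1.0]]
contact_force: [0.9, 0.9, -0.2]
opening: 0.0
finger_force: 0.0
scene along y=0, x -100..-60 mm: [12, 16, 21, 23, 24, 24, 24, 25, 26, 27, 27, 26, 23, 24, 27, 31, 34, 39, 44, 47, 48, 47, 46, 46, 46, 48, 51, 52, 50, 47, 43, 39, 38, 36, 35, 41, 55, 75, 101, 127]
  across at x=-40mm: [139, 138, 136, 132, 128, 125, 124, 122, 121, 118, 115, 109, 104, 102, 105, 113, 121, 130, 140, 150, 159, 167, 173, 177, 179, 180, 180, 179, 179, 179, 179, 178, 178, 176, 175, 174, 174, 173, 172, 173, 174, 176, 177, 178, 178, 179, 179, 179, 180, 181, 182, 183, 183, 181, 174, 164, 148, 129, 110, 93, 82, 76, 76, 77, 78, 79, 79, 80, 80, 81, 82, 84, 86, 88, 89, 90, 90, 90, 90, 89, 88]
top along y=0, x -100..-60 mm: [205, 208, 211, 212, 211, 203, 191, 176, 156, 135, 120, 108, 99, 97, 96, 98, 110, 125, 143, 161, 177, 188, 194, 193, 198, 210, 225, 237, 244, 247, 248, 248, 249, 249, 248, 248, 248, 248, 249, 249]
  across at x=-40mm: [136, 132, 131, 135, 143, 152, 164, 176, 182, 183, 181, 174,
[... 309 characters left out ...]
, 191, 180, 166, 163, 171, 187]
mug 6.2
tin 6.7
stub 17.6
turq 76.6
wrist along y=0, x -100..-60 mm: [165, 161, 152, 127, 80, 66, 97, 119, 112, 104, 96, 93, 98, 98, 111, 120, 121, 103, 71, 90, 115, 125, 131, 136, 134, 107, 172, 213, 213, 213, 213, 213, 213, 213, 213, 213, 213, 213, 213, 213]
  across at x=-40mm: [143, 145, 146, 145, 141, 135, 135, 144, 148, 140, 134, 129, 134, 145, 155, 156, 147, 136, 135, 141, 147, 146, 149, 164, 207, 208, 210, 212, 211, 211, 213, 214, 212, 212, 214, 213, 210, 211, 214, 215, 214, 215, 214, 213, 213, 216, 218, 217, 218, 219, 216, 215, 218, 221, 220, 219, 219, 206, 140, 57, 42, 42, 42, 41, 42, 43, 61, 83, 78, 48, 42, 43, 40, 28, 28, 24, 30, 91, 130, 136, 136]
```

```bash
python3 - <<'E'
import cv2,numpy as np
a=cv2.imread("pics/top0.png");b=cv2.imread("pics/top8.png")
for nm,(x,y,s) in dict(mug=(310,180,18),tin=(192,223,20),stub=(455,295,12),turqu=(397,262,8),turql=(400,298,8)).items():
    t=a[y-s:y+s,x-s:x+s];w=b[y-s-6:y+s+6,x-s-6:x+s+6]
    r=cv2.matchTemplate(w,t,cv2.TM_CCOEFF_NORMED);_,v,_,p=cv2.minMaxLoc(r);print(nm,round(v,2),p[0]-6,p[1]-6)
E
```

```text
mug 1.0 0 0
tin 1.0 0 0
stub 0.95 0 0
turqu 0.37 -5 6
turql 0.04 -6 -4
```

```bash
python3 -c "
from cell import order
print(order.hand_in())"
```

```text
the job is handed in; nothing more can be done
None
```

I loaded the full stick onto the channel floor between the stop and the pusher, swung the cover rail shut over it and handed in at about 14 s. The cover met a hard stop within 1 mm of its calculated shut height. The mug, tin and stub have not moved; the turquoise stick was hidden by the arm in the last picture, so it was not checked, but no move went near it.

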